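Dial open a combination lockbox and draw its bolt

ROBOT

A 7-joint arm with a two-finger parallel gripper is mounted at the origin on the work surface; the furniture and walls round the work are solid. World frame = base frame: x ahead of the robot, y to its left, z up, the work surface at z = 0. Lengths are in m, angles in rad, forces in N, time in s.
With the tool pointing down it reaches from about 0.425 to 0.925 m from the base axis. Payload 6.8 kg.
Tool frame: the origin (TCP) lies at the very end of the fingers, on their centre line; the grasp point (between the pads) lies 19 mm behind it; z points along the fingers, y is the line along which they close (so a half turn about z gives the same grasp; the last joint's range is limited). The gripper opens to 85 mm and grips with 20 to 120 N. Pads are 22 mm wide; open, the fingers measure 114 mm over their backs; the gripper's body (76 mm by 85 mm) begins 54 mm behind the grasp point. The pads swing forward as they close: fully open they stand 13 mm farther back than shut.
Start: joints at [1.008, 0.477, 0.022, 1.555, -0.011, 1.109, -0.083], TCP at [0.297, -0.606, 0.231] pointing down, gripper open.
Joint ranges: [-2.96, 2.96], [-0.34, 2.1], [-1.41, 1.46], [0.24, 2.44], [-1.37, 4.51], [0.17, 1.92], [-2.96, 2.96]. Speed limits (rad/s): [2.39, 2.39, 3.14, 3.14, 3.14, 3.14, 3.14].

INTERFACE

Orientations are given as a unit quaternion [w, x, y, z].
In Python, from station import bot gives the robot as it stands. The module is installed in compiled form; this text tells all that it offers.
- The arm moves only by the shell command python3 -m jog 'ROWS' [OPENING] [FORCE]. ROWS is JSON, a list of rows, each a list of 4 numbers: the shift along the tool's x, y, z in cm, then the turn about the tool's z in rad. In form: [[x, y, z, spin], ...]. A call has 1 to 20 rows; each row is the pose to reach, as a shift and turn from the pose commanded when the call began, along the tool's axes at that moment; what a row does not reach only later rows make up. A row lasts 1/12 s, in which the tool goes at most 41.7 mm and 7.16 degrees, less where a joint would pass 70% of its speed; a pose out of reach is approached as far as the arm can. A call with a gripper value outside its range is refused whole. OPENING is the closure, from -1 (fully open) to 1 (shut), set as the call begins (- or left out, the last holds). The fingers move at their own pace and stop on an object; FORCE is the grip in N (left out, the last holds). Time passes only in rows, so rows that repeat a pose let the fingers close. It gives the time, the measured TCP pose, the force, the opening and the grip force at its end, in the units of the state.
- bot.get_obs(): the state, without advancing time (a new reading comes with each control period).
- bot.read_camera(name): name is "scene" or "top"; returns a dict with "pixels" (420x560x3 uint8, red, green, blue), "depth" (420x560 float32, m along the optical axis (not along the pixel's ray), 0 where there is no reading), "fovy" (degrees; the focal length in pixels is half the picture's height over the tangent of half this angle, whatever the lens; pixels are square), "cx", "cy" (the principal point, pixels), "distortion" ([k1, k2, p1, p2, k3] as OpenCV has them; the pictures are not rectified), "pose" (4x4, takes a point from camera to world coordinates). Camera axes: x right, y down, z forward; pixel columns grow to the right and rows downward; lengths in m; the calibration is good to about 2 mm. A picture is of the moment at which its call begins.
- bot.hand_in(): hands the job in; it is judged then, once.
The state is a dict: "t": time; "q": joint angles; "joint_vel": joint speeds; "joint_torque": joint torques, N m; "eef_pos": TCP position; "tool_rot": TCP orientation; "contact_force": force on the tool from outside, world axes, zero at the start; "torque": the same for the moment, N m; "gripper_width": opening from 0.0 (shut) to 1.0 (fully open); "grasp_force": force on a finger pad.
Only numpy, scipy, OpenCV 4.12 (cv2) and the standard library are available. Lean on these libraries where they do the work, as an engineer would, in place of code of your own. Each camera call takes 0.05 s, during which the arm holds its last target. There are 200 camera calls.

TASK

Open the combination lock on the grey lockbox and draw its bolt. By the twelve clock marks round the dial, with the crank knob as pointer: turn clockwise, passing 8 o'clock twice and stopping on it the third time; turn back anticlockwise, passing 3 o'clock once and stopping on it the second time; then turn slowly clockwise until you feel the dial catch and stop, without forcing it against the catch. Then slide the bolt fully back, let go, and leave the other things on the desk where they are.

Things in the scene. Friction and masses are not known exactly. Their poses are not given: they have to be found in the camera images.
- lockbox: Grey steel lockbox 150 x 250 x 70 mm, fixed; origin: centre of its underside. Its +x is the back (far from the robot at yaw 0), +y its left, z up. On top: at left (y +55 mm) the dial, at right the bolt, along y. Dial numbers are clock hours, seen from above: 12 marks in a ring of radius 51 mm; 12 o'clock is the longer mark, at +x of the dial's centre; 3 o'clock is at -y, 6 at -x, 9 at +y.
- dial_centre (a point): Point on the dial's upright turning axis at the height to grip the crank knob, 33.5 mm above the box's top (103.5 mm above the desk). The dial is a black disc of 84 mm diameter, its top 11 mm above the box's top.
- dial (a joint): Angle of the dial (rad), counted on through full turns, growing CLOCKWISE seen from above; a multiple of 2 pi means that the crank knob points to 12 o'clock, each hour is pi/6. Starts between 1 and 6.3 o'clock. Turns freely with light friction (2 to 4 N at the knob), stays where left. Each number must be right within 7 degrees.
- crank: Black crank knob of the dial: upright round knob, 16 mm diameter, 33 mm high, 32 mm from the dial's axis (its foot 14 mm above the box's top). It spins freely on its own pin, so it can be held in a firm grasp of fixed yaw while carried round in a circle. Origin: centre of its foot.
- crank_grip (a point): Point on the crank knob's axis at the height to grip it, 19.5 mm above its foot, 22.5 mm above the disc; it circles the dial's centre at radius 32 mm and shows the hour. On the last clockwise turn, made slower than 1 rad/s, a sprung catch drops in somewhere between 7 and 10 o'clock (not known before) and stops the dial dead, with 5 degrees of play. More than 25 N against the catch is forcing it.
- bolt (a joint): Travel of the bolt (m): 0 shut, 0.025 fully drawn at its end stop. It moves to -y of the lockbox, away from the dial. The works block it at about 1 mm until the catch has dropped; then it slides with about 2 N of friction and stays where left.
- bolt_grip (a point): Point to grip the bolt's upright round steel knob, on its axis, 30 mm above the box's top; the knob is 16 mm in diameter, its top 41 mm above the box's top. Shut, it stands at y -53 mm, x 0 of the lockbox; steel guides 16 mm high stand 23 mm and 54 mm from it along the bolt.
- pliers: Red-handled pliers, 52 x 161 x 10 mm, lying loose on the desk to the right of the lockbox; a bystander.
- spool: Spool of blue wire, 43 mm diameter, 50 mm high, standing loose to the left of the lockbox; a bystander.
- oil_bottle: Small oil bottle with a red spout, 32 mm diameter, 90 mm high, standing loose behind the lockbox; a bystander.

How it is judged:
By the outcome, as a careful person would: the job done as asked, in the order asked, and still so for the second after the job is handed in, with the robot touching nothing.
It also fails if it takes over 72 s, if anything falls off the work surface, if the arm or the gripper's body presses on something with over 40 N, if the wrist force passes 120 N, or if a joint passes its speed limit or range.

## Working session

There is one attempt and no reset: what is moved stays moved. The work goes in short steps, Python scripts to look and compute and a shell command to move; the robot and the scene stay as the last step left them, time stands still between calls to the robot, and variables do not carry over. Pictures are saved under pics/ and viewed, at most 10 in all, crops included, and the job is handed in when it is done.

```bash
mkdir -p pics
python3 - <<'E'
from station import bot
import cv2,numpy as np
o=bot.get_obs()
for k in o: print(k,np.round(o[k],3))
for n in("scene","top"):
    c=bot.read_camera(n); cv2.imwrite(f"pics/{n}0.png",c["pixels"][:,:,::-1])
    np.savez(f"{n}0.npz",**c)
    print(n,c["fovy"],c["cx"],c["cy"],c["distortion"],np.round(c["pose"],3).tolist())
E
```

```text
t 0.0
q [ 1.008  0.478  0.022  1.556 -0.011  1.109 -0.083]
joint_vel [-0.002 -0.001 -0.001  0.001 -0.001 -0.001  0.   ]
joint_torque [ 0.0000e+00 -5.9645e+01  1.6080e+00 -2.8119e+01  1.2000e-02  9.0000e-03
  0.0000e+00]
eef_pos [ 0.296 -0.606  0.23 ]
tool_rot [-0.001  0.974  0.225 -0.   ]
contact_force [-0.49  -0.21  -0.904]
torque [ 0.018 -0.025 -0.023]
grasp_force 0.0
gripper_width 1.001
scene 50.642371845186325 268.3736525114972 207.92194512326083 [0.0346812 0.        0.        0.        0.       ] [[-0.689, -0.413, 0.596, -0.088], [-0.724, 0.415, -0.55, 0.677], [-0.02, -0.811, -0.585, 0.774], [0.0, 0.0, 0.0, 1.0]]
top 49.551326768792315 278.5417913218397 195.98546503510147 [-0.12496712  0.          0.          0.          0.        ] [[0.036, -0.975, 0.221, 0.357], [-0.999, -0.037, 0.003, 0.021], [0.005, -0.221, -0.975, 1.203], [0.0, 0.0, 0.0, 1.0]]
```

View pics/top0.png

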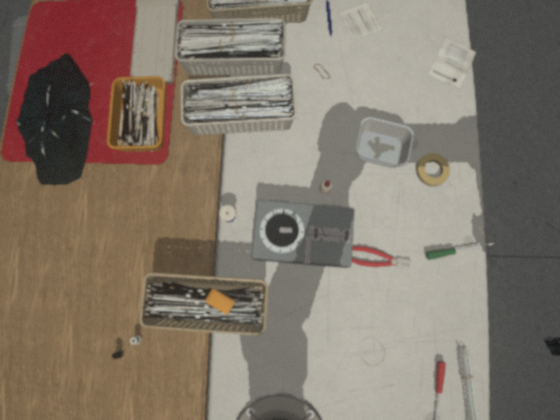

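View pics/scene0.png

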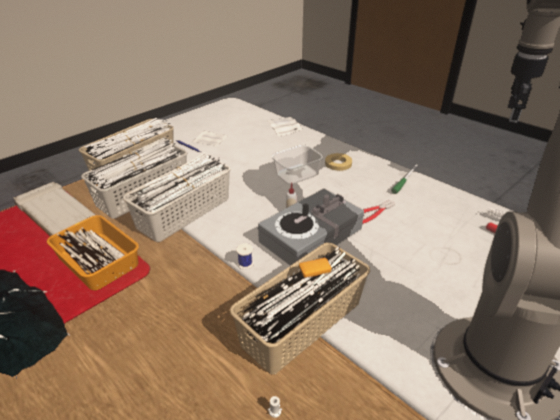

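The top view shows the lockbox at about px (253–354, 200–266), with the dial at (282,230), the bolt at about (330,235), the pliers on its right, the spool at (228,213) and the oil bottle at (326,185). A basket stands in front-left at (145–267, 275–333). The scene view shows the same layout, with the dial at (297,223). Next I'll enlarge the dial in both.

```bash
cat > h.py <<'E'
import cv2,numpy as np
def load(n): return dict(np.load(n+".npz"))
def K(c):
    f=c["pixels"].shape[0]/2/np.tan(np.radians(float(c["fovy"]))/2)
    return np.array([[f,0,float(c["cx"])],[0,f,float(c["cy"])],[0,0,1]])
def plane(c,uv,z):
    p=cv2.undistortPoints(np.array(uv,float).reshape(-1,1,2),K(c),c["distortion"]).reshape(-1,2)
    d=np.c_[p,np.ones(len(p))]@c["pose"][:3,:3].T; o=c["pose"][:3,3]
    return o+d*((z-o[2])/d[:,2])[:,None]
def proj(c,X):
    T=np.linalg.inv(c["pose"]); r=cv2.Rodrigues(T[:3,:3])[0]
    return cv2.projectPoints(np.array(X,float).reshape(-1,1,3),r,T[:3,3],K(c),c["distortion"])[0].reshape(-1,2)
E
python3 - <<'E'
from h import *
a=load("top0")["pixels"][190:275,245:365,::-1]; b=load("scene0")["pixels"][180:265,250:370,::-1]
g=lambda i:cv2.resize(i,None,fx=5,fy=5,interpolation=cv2.INTER_CUBIC)
cv2.imwrite("pics/ctop.png",g(a)); cv2.imwrite("pics/cscene.png",g(b))
E
```

```text
(no output)
```

View pics/ctop.png

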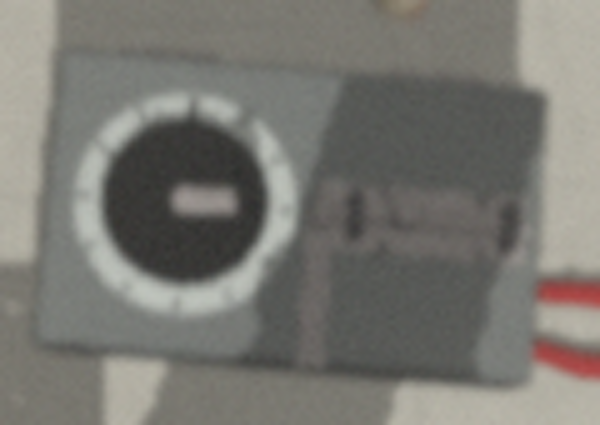

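View pics/cscene.png

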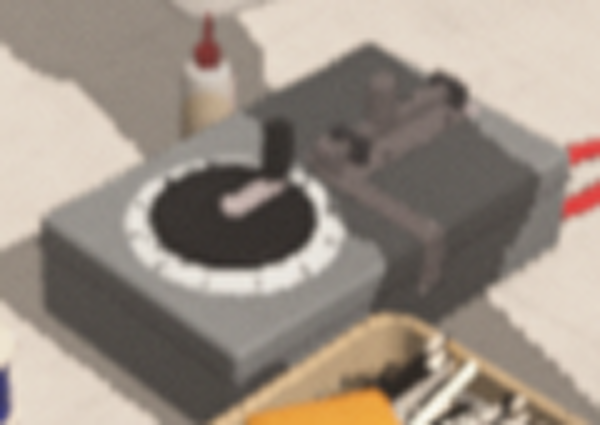

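The top crop shows the box's back edge from crop px (62,52) to (546,92). The dial ring is centred near (186,204), and the crank's light arm points right from (172,200) to (238,203), so the knob is near 3 o'clock. The scene crop shows the black crank knob at (277,148) and the bolt knob at (382,90) between two dark guides.

Run:
```python
from h import *
out={}
for n,(u0,v0,u1,v1) in dict(top=(245,190,308,258),scene=(270,208,324,243)).items():
    c=load(n+"0"); im=c["pixels"]; hsv=cv2.cvtColor(im,cv2.COLOR_RGB2HSV)
    m=np.zeros(im.shape[:2],np.uint8)
    m[v0:v1,u0:u1]=((hsv[...,2]>165))[v0:v1,u0:u1]*255
    m=cv2.morphologyEx(m,cv2.MORPH_CLOSE,np.ones((3,3)))
    nn,lab,st,_=cv2.connectedComponentsWithStats(m); i=1+st[1:,4].argmax()
    ct=max(cv2.findContours((lab==i).astype(np.uint8),0,1)[0],key=cv2.contourArea)
    w=plane(c,cv2.convexHull(ct).reshape(-1,2),.0705)
    e=cv2.fitEllipse((w[:,:2]*1e4).astype(np.float32)); print(n,st[i],"outer ring ctr/axes",np.round(e[0],0),np.round(e[1],0))
T=load("top0"); S=load("scene0")
pt=lambda *a:[(245+x/5-.4,190+y/5-.4) for x,y in a]; ps=lambda *a:[(250+x/5-.4,180+y/5-.4) for x,y in a]
def sh(n,w): print(n,np.round(w,4).tolist())
w=plane(T,pt((62,52),(546,92),(527,384),(37,346)),.07); sh("corners top",w)
sh("back yaw",np.degrees(np.arctan2(-(w[1]-w[0])[0]*-1,-(w[1]-w[0])[1])))
w2=plane(S,ps((370,43),(240,358),(45,222),(565,155)),.07); sh("scene back-right, front-left,back-left,front-right",w2)
sh("12 mark top",plane(T,pt((191,108)),.0705)); sh("arm ends",plane(T,pt((172,200),(238,203)),.081))
sh("crank knob scene top",plane(S,ps((279,123)),.117)); sh("bolt top",plane(S,ps((383,80)),.111))
```

```text
top [245 190  11  52 423] outer ring ctr/axes [6130.  977.] [ 260. 2525.]
scene [274 212  45  28 357] outer ring ctr/axes [5250.  151.] [1129. 1165.]
corners top [[0.6012, 0.0787, 0.07], [0.5896, -0.1686, 0.07], [0.4413, -0.1596, 0.07], [0.4516, 0.0842, 0.07]]
back yaw -2.6953
scene back-right, front-left,back-left,front-right [[0.5861, -0.1638, 0.07], [0.4514, 0.0873, 0.07], [0.595, 0.0817, 0.07], [0.4416, -0.1539, 0.07]]
12 mark top [[0.5745, 0.012, 0.0705]]
arm ends [[0.5256, 0.0199, 0.081], [0.5253, -0.013, 0.081]]
crank knob scene top [[0.5254, -0.0187, 0.117]]
bolt top [[0.5188, -0.0926, 0.111]]
```

```bash
python3 - <<'E'
from h import *
c=load("top0"); v,u=np.mgrid[270:338:2,140:272:2]; uv=np.c_[u.ravel(),v.ravel()]
d=c["depth"][uv[:,1],uv[:,0]]
p=cv2.undistortPoints(uv.astype(float).reshape(-1,1,2),K(c),c["distortion"]).reshape(-1,2)
X=(np.c_[p,np.ones(len(p))]*d[:,None])@c["pose"][:3,:3].T+c["pose"][:3,3]
X=X[(d>0)&(X[:,2]>.04)]; print("basket min/max",X.min(0),X.max(0),np.percentile(X[:,2],99))
E
python3 -m jog '[[1.2,-1.1,0,-0.03],[3.5,-3.2,0,-0.1],[6,-5.6,0,-0.18],[8.7,-8.1,0,-0.26],[11.5,-10.7,0,-0.34],[14.3,-13.3,0,-0.42],[17.1,-15.9,0,-0.5],[19.9,-18.5,0,-0.58],[22.7,-21.1,0,-0.66],[25.5,-23.7,0,-0.74],[28.3,-26.3,0,-0.81],[31.1,-28.9,0,-0.88],[33.9,-31.5,0,-0.94],[36.7,-34.1,0,-0.99],[39.5,-36.7,0,-1.03],[42,-39.1,0,-1.06],[44,-41,0,-1.073],[45.5,-42.4,0,-1.073],[46.2,-43,0,-1.073],[46.2,-43,0,-1.073]]' -1 40
```

```text
basket min/max [0.27108913 0.04341809 0.04026851] [0.40693089 0.34294015 0.14575529] 0.14273347029941721
t: 1.77
eef_pos: [0.523, -0.015, 0.2311]
tool_rot: [-0.0, 0.721, 0.693, 0.0]
contact_force: [0.0, -0.2, 0.6]
gripper_width: 1.0
grasp_force: 0.0
```

```bash
python3 -m jog '[[-0.1,0,1,0],[-0.2,0.1,2.5,0],[-0.2,0.1,4.5,0],[-0.2,0.1,6.5,0],[-0.2,0.1,8.5,0],[-0.2,0.1,10.2,0],[-0.2,0.1,11.2,0],[-0.2,0.1,11.2,0]]' 0
python3 - <<'E'
from h import *
from station import bot
c=bot.read_camera("scene"); np.savez("scene1.npz",**c); cv2.imwrite("pics/s1.png",cv2.resize(c["pixels"][150:270,230:390,::-1],None,fx=4,fy=4,interpolation=cv2.INTER_CUBIC))
print(bot.get_obs()["eef_pos"],bot.get_obs()["contact_force"])
E
```

```text
t: 2.43
eef_pos: [0.5213, -0.0213, 0.1167]
tool_rot: [-0.001, 0.723, 0.691, -0.002]
contact_force: [-0.4, 0.3, -0.5]
gripper_width: 0.497
grasp_force: 0.0
[ 0.52238822 -0.02079413  0.11817337] [-0.15940418  0.56549138  0.02735473]
```

View pics/s1.png

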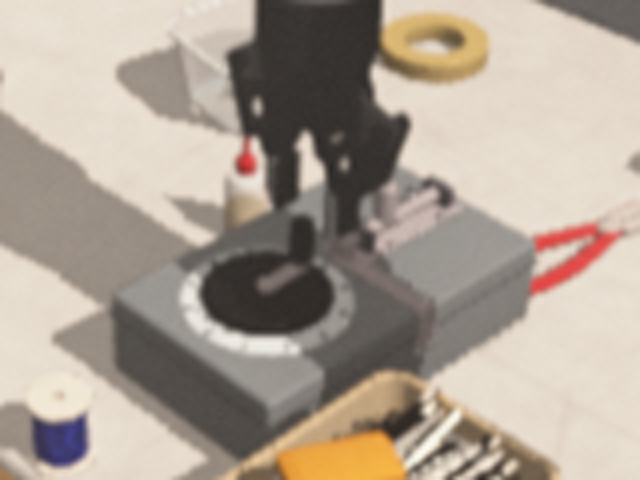

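The gripper straddles the crank knob (px ~(302,240) in the crop). The fingers are above it and the other items are untouched. I'll lower it, then close.

```bash
python3 -m jog '[[0.2,0.1,1,0],[0.4,0.15,2,0],[0.4,0.15,2.8,0],[0.4,0.15,3.2,0],[0.4,0.15,3.2,0],[0.4,0.15,3.2,0]]'
python3 -m jog '[[0,0,0,0],[0,0,0,0],[0,0,0,0],[0,0,0,0],[0,0,0,0],[0,0,0,0],[0,0,0,0],[0,0,0,0]]' 1 40
```

```text
t: 2.98
eef_pos: [0.5252, -0.0152, 0.0871]
tool_rot: [-0.0, 0.722, 0.692, -0.0]
contact_force: [0.3, 0.1, 0.5]
gripper_width: 0.499
grasp_force: 0.0
t: 3.65
eef_pos: [0.5257, -0.0153, 0.0878]
tool_rot: [0.0, 0.722, 0.692, 0.0]
contact_force: [-1.2, -0.1, 4.9]
gripper_width: 0.173
grasp_force: 39.3
```

```bash
cat > arc.py <<'E'
import sys,numpy as np,json
a,b,n=map(float,sys.argv[1:4]); th=np.radians(np.linspace(a,b,int(n)+1)); 
print(json.dumps([[round(-3.2*(np.sin(t)-np.sin(th[0])),2),round(3.2*(np.cos(t)-np.cos(th[0])),2),0,0] for t in th[1:]]).replace(" ",""))
E
python3 arc.py 85 145 6;python3 arc.py 145 205 6
```

```text
[[-0.0,-0.56,0,0],[0.1,-1.11,0,0],[0.29,-1.63,0,0],[0.57,-2.11,0,0],[0.93,-2.54,0,0],[1.35,-2.9,0,0]]
[[0.48,-0.28,0,0],[1.01,-0.47,0,0],[1.56,-0.57,0,0],[2.11,-0.57,0,0],[2.66,-0.47,0,0],[3.19,-0.28,0,0]]
```

```bash
python3 -m jog '[[0,-0.56,0,0],[0.1,-1.11,0,0],[0.29,-1.63,0,0],[0.57,-2.11,0,0],[0.93,-2.54,0,0],[1.35,-2.9,0,0],[1.35,-2.9,0,0]]'
python3 -m jog '[[0.48,-0.28,0,0],[1.01,-0.47,0,0],[1.56,-0.57,0,0],[2.11,-0.57,0,0],[2.66,-0.47,0,0],[3.19,-0.28,0,0],[3.19,-0.28,0,0]]'
python3 arc.py 205 265 4; python3 arc.py 265 355 6; python3 arc.py 355 445 6
```

```text
t: 4.23
eef_pos: [0.4975, 0.0014, 0.0878]
tool_rot: [0.0, 0.722, 0.692, 0.002]
contact_force: [4.8, 4.0, 2.2]
gripper_width: 0.172
grasp_force: 39.3
t: 4.82
eef_pos: [0.497, 0.0311, 0.0878]
tool_rot: [0.001, 0.722, 0.692, 0.001]
contact_force: [8.0, -2.3, -0.2]
gripper_width: 0.172
grasp_force: 39.4
[[0.7,0.45,0,0],[1.27,1.06,0,0],[1.65,1.81,0,0],[1.84,2.62,0,0]]
[[-0.04,0.83,0,0],[-0.29,1.63,0,0],[-0.74,2.34,0,0],[-1.35,2.9,0,0],[-2.09,3.29,0,0],[-2.91,3.47,0,0]]
[[-0.83,-0.04,0,0],[-1.63,-0.29,0,0],[-2.34,-0.74,0,0],[-2.9,-1.35,0,0],[-3.29,-2.09,0,0],[-3.47,-2.91,0,0]]
```

```bash
python3 -m jog '[[0.7,0.45,0,0],[1.27,1.06,0,0],[1.65,1.81,0,0],[1.84,2.62,0,0],[1.84,2.62,0,0]]'
python3 -m jog '[[-0.04,0.83,0,0],[-0.29,1.63,0,0],[-0.74,2.34,0,0],[-1.35,2.9,0,0],[-2.09,3.29,0,0],[-2.91,3.47,0,0],[-2.91,3.47,0,0]]'
python3 -m jog '[[-0.83,-0.04,0,0],[-1.63,-0.29,0,0],[-2.34,-0.74,0,0],[-2.9,-1.35,0,0],[-3.29,-2.09,0,0],[-3.47,-2.91,0,0],[-3.47,-2.91,0,0]]'
python3 - <<'E'
from station import bot
print(bot.get_obs()["eef_pos"],bot.get_obs()["contact_force"])
E
python3 arc.py 85 445 20
```

```text
t: 5.23
eef_pos: [0.5227, 0.0487, 0.0877]
tool_rot: [0.0, 0.722, 0.692, -0.0]
contact_force: [2.9, -1.7, 6.7]
gripper_width: 0.167
grasp_force: 40.1
t: 5.82
eef_pos: [0.5576, 0.0185, 0.088]
tool_rot: [0.001, 0.722, 0.692, 0.002]
contact_force: [7.2, 0.6, 1.2]
gripper_width: 0.167
grasp_force: 39.6
t: 6.4
eef_pos: [0.5239, -0.0153, 0.0877]
tool_rot: [-0.0, 0.722, 0.692, -0.0]
contact_force: [-0.4, 0.2, 7.9]
gripper_width: 0.17
grasp_force: 40.5
[ 0.52389474 -0.01528267  0.08773002] [-0.39136928  0.23582197  7.9430984 ]
[[0.07,-1.0,0,0],[0.44,-1.93,0,0],[1.09,-2.69,0,0],[1.94,-3.22,0,0],[2.91,-3.47,0,0],[3.91,-3.4,0,0],[4.84,-3.02,0,0],[5.6,-2.38,0,0],[6.13,-1.53,0,0],[6.38,-0.56,0,0],[6.31,0.44,0,0],[5.93,1.37,0,0],[5.29,2.14,0,0],[4.44,2.67,0,0],[3.47,2.91,0,0],[2.47,2.84,0,0],[1.54,2.46,0,0],[0.77,1.82,0,0],[0.24,0.97,0,0],[-0.0,0.0,0,0]]
```

```bash
cat > ang.py <<'E'
import numpy as np
from station import bot
from scipy.optimize import least_squares
P=np.array([(.5257,-.0153),(.4975,.0014),(.497,.0311),(.5227,.0487),(.5576,.0185),(.5239,-.0153)])
c=least_squares(lambda c:np.hypot(*(P-c).T)-.032,(.525,.016)).x
r=[]
for _ in range(5):
    bot.read_camera("top"); o=bot.get_obs(); r.append(np.r_[o["eef_pos"],o["contact_force"]])
m=np.mean(r,0); d=m[:2]-c; yaw=np.radians(-2.5)
print("t",o["t"],"centre",c.round(4),"pos",m[:3].round(4),"F",m[3:].round(1),"r mm",(np.hypot(*d)*1e3).round(1),
 "theta deg",round(np.degrees(-(np.arctan2(d[1],d[0])-yaw))%360,1))
E
python3 ang.py
python3 -m jog '[[0.07,-1.0,0,0],[0.44,-1.93,0,0],[1.09,-2.69,0,0],[1.94,-3.22,0,0],[2.91,-3.47,0,0],[3.91,-3.4,0,0],[4.84,-3.02,0,0],[5.6,-2.38,0,0],[6.13,-1.53,0,0],[6.38,-0.56,0,0],[6.31,0.44,0,0],[5.93,1.37,0,0],[5.29,2.14,0,0],[4.44,2.67,0,0],[3.47,2.91,0,0],[2.47,2.84,0,0],[1.54,2.46,0,0],[0.77,1.82,0,0],[0.24,0.97,0,0],[0,0,0,0]]'
python3 ang.py;  python3 arc.py 85 210 10;python3 arc.py 90 215 10
```

```text
t 6.65 centre [0.5256 0.0167] pos [ 0.5239 -0.0153  0.0877] F [-1.5 -0.8  9.3] r mm 32.0 theta deg 90.5
t: 8.32
eef_pos: [0.5272, -0.0153, 0.0879]
tool_rot: [0.001, 0.722, 0.692, 0.002]
contact_force: [7.1, 2.9, -1.2]
gripper_width: 0.168
grasp_force: 40.0
t 8.5667 centre [0.5256 0.0167] pos [ 0.5243 -0.0153  0.0877] F [ 0.  -0.4  8.6] r mm 32.0 theta deg 89.9
[[0.02,-0.7,0,0],[0.18,-1.37,0,0],[0.49,-2.0,0,0],[0.93,-2.54,0,0],[1.47,-2.98,0,0],[2.09,-3.29,0,0],[2.77,-3.45,0,0],[3.47,-3.47,0,0],[4.15,-3.33,0,0],[4.79,-3.05,0,0]]
[[0.08,-0.69,0,0],[0.3,-1.35,0,0],[0.66,-1.95,0,0],[1.14,-2.45,0,0],[1.72,-2.84,0,0],[2.37,-3.09,0,0],[3.06,-3.2,0,0],[3.76,-3.15,0,0],[4.42,-2.96,0,0],[5.04,-2.62,0,0]]
```

```bash
python3 -m jog '[[0.08,-0.69,0,0],[0.3,-1.35,0,0],[0.66,-1.95,0,0],[1.14,-2.45,0,0],[1.72,-2.84,0,0],[2.37,-3.09,0,0],[3.06,-3.2,0,0],[3.76,-3.15,0,0],[4.42,-2.96,0,0],[5.04,-2.62,0,0],[5.04,-2.62,0,0],[5.04,-2.62,0,0]]'; python3 ang.py
```

```text
t: 9.57
eef_pos: [0.5003, 0.0361, 0.0877]
tool_rot: [-0.0, 0.722, 0.692, -0.001]
contact_force: [-0.7, -0.4, 11.0]
gripper_width: 0.173
grasp_force: 41.1
t 9.8167 centre [0.5256 0.0167] pos [0.5003 0.0361 0.0877] F [-1.1 -1.   9.2] r mm 31.9 theta deg 214.9
```

```bash
python3 arc.py 215 240 4; python3 -m jog '[[0.29,0.18,0,0],[0.54,0.4,0,0],[0.76,0.66,0,0],[0.93,1.02,0,0],[0.94,1.02,0,0],[0.94,1.02,0,0]]'; python3 ang.py; python3 arc.py 240 -120 20; python3 arc.py 240 100 12
```

```text
[[0.27,0.22,0,0],[0.52,0.46,0,0],[0.75,0.73,0,0],[0.94,1.02,0,0]]
t: 10.32
eef_pos: [0.5105, 0.0449, 0.0876]
tool_rot: [-0.0, 0.722, 0.692, -0.001]
contact_force: [-2.4, -1.2, 11.2]
gripper_width: 0.172
grasp_force: 41.2
t 10.5667 centre [0.5256 0.0167] pos [0.5106 0.0449 0.0876] F [-2.1 -0.7 10.9] r mm 32.0 theta deg 239.4
[[-0.63,-0.78,0,0],[-1.47,-1.32,0,0],[-2.44,-1.58,0,0],[-3.44,-1.53,0,0],[-4.37,-1.17,0,0],[-5.15,-0.54,0,0],[-5.69,0.3,0,0],[-5.95,1.27,0,0],[-5.9,2.27,0,0],[-5.54,3.2,0,0],[-4.91,3.98,0,0],[-4.07,4.52,0,0],[-3.11,4.78,0,0],[-2.11,4.73,0,0],[-1.17,4.37,0,0],[-0.39,3.74,0,0],[0.15,2.9,0,0],[0.41,1.93,0,0],[0.36,0.93,0,0],[0.0,0.0,0,0]]
[[-0.38,-0.53,0,0],[-0.86,-0.97,0,0],[-1.42,-1.3,0,0],[-2.03,-1.51,0,0],[-2.68,-1.6,0,0],[-3.33,-1.55,0,0],[-3.95,-1.37,0,0],[-4.53,-1.07,0,0],[-5.03,-0.66,0,0],[-5.44,-0.16,0,0],[-5.75,0.42,0,0],[-5.92,1.04,0,0]]
```

```bash
python3 -m jog '[[-0.63,-0.78,0,0],[-1.47,-1.32,0,0],[-2.44,-1.58,0,0],[-3.44,-1.53,0,0],[-4.37,-1.17,0,0],[-5.15,-0.54,0,0],[-5.69,0.3,0,0],[-5.95,1.27,0,0],[-5.9,2.27,0,0],[-5.54,3.2,0,0],[-4.91,3.98,0,0],[-4.07,4.52,0,0],[-3.11,4.78,0,0],[-2.11,4.73,0,0],[-1.17,4.37,0,0],[-0.39,3.74,0,0],[0.15,2.9,0,0],[0.41,1.93,0,0],[0.36,0.93,0,0],[0,0,0,0]]'
python3 -m jog '[[-0.38,-0.53,0,0],[-0.86,-0.97,0,0],[-1.42,-1.3,0,0],[-2.03,-1.51,0,0],[-2.68,-1.6,0,0],[-3.33,-1.55,0,0],[-3.95,-1.37,0,0],[-4.53,-1.07,0,0],[-5.03,-0.66,0,0],[-5.44,-0.16,0,0],[-5.75,0.42,0,0],[-5.92,1.04,0,0],[-5.92,1.04,0,0],[-5.92,1.04,0,0]]'
python3 ang.py; python3 arc.py 100 90 2
```

```text
t: 12.23
eef_pos: [0.5124, 0.0459, 0.0878]
tool_rot: [0.001, 0.722, 0.692, 0.001]
contact_force: [5.7, -1.1, 2.7]
gripper_width: 0.172
grasp_force: 40.4
t: 13.4
eef_pos: [0.5189, -0.0146, 0.0877]
tool_rot: [-0.0, 0.722, 0.692, -0.001]
contact_force: [0.5, -0.0, 9.7]
gripper_width: 0.169
grasp_force: 41.1
t 13.65 centre [0.5256 0.0167] pos [ 0.5189 -0.0146  0.0877] F [ 0.7 -0.5  9. ] r mm 32.0 theta deg 99.5
[[-0.04,0.28,0,0],[-0.05,0.56,0,0]]
```

```bash
python3 -m jog '[[-0.03,0.18,0,0],[-0.04,0.37,0,0],[-0.05,0.55,0,0],[-0.05,0.55,0,0],[-0.05,0.55,0,0]]'
python3 ang.py
python3 - <<'E'
from h import *
from station import bot
c=bot.read_camera("scene"); cv2.imwrite("pics/s2.png",cv2.resize(c["pixels"][150:270,230:390,::-1],None,fx=4,fy=4,interpolation=cv2.INTER_CUBIC))
E
python3 arc.py 90 140 20;python3 arc.py 140 190 20
```

```text
t: 14.07
eef_pos: [0.5239, -0.0153, 0.0877]
tool_rot: [-0.0, 0.722, 0.692, -0.001]
contact_force: [-0.3, 0.9, 9.0]
gripper_width: 0.172
grasp_force: 41.2
t 14.3167 centre [0.5256 0.0167] pos [ 0.524  -0.0153  0.0877] F [-1.  -0.4 10.3] r mm 32.1 theta deg 90.4
[[0.0,-0.14,0,0],[0.01,-0.28,0,0],[0.03,-0.42,0,0],[0.05,-0.56,0,0],[0.08,-0.69,0,0],[0.11,-0.83,0,0],[0.15,-0.96,0,0],[0.19,-1.09,0,0],[0.24,-1.22,0,0],[0.3,-1.35,0,0],[0.36,-1.48,0,0],[0.43,-1.6,0,0],[0.5,-1.72,0,0],[0.58,-1.84,0,0],[0.66,-1.95,0,0],[0.75,-2.06,0,0],[0.84,-2.16,0,0],[0.94,-2.26,0,0],[1.04,-2.36,0,0],[1.14,-2.45,0,0]]
[[0.11,-0.09,0,0],[0.22,-0.17,0,0],[0.34,-0.25,0,0],[0.46,-0.32,0,0],[0.58,-0.39,0,0],[0.7,-0.45,0,0],[0.83,-0.51,0,0],[0.96,-0.56,0,0],[1.09,-0.6,0,0],[1.23,-0.64,0,0],[1.36,-0.67,0,0],[1.5,-0.7,0,0],[1.64,-0.72,0,0],[1.78,-0.74,0,0],[1.92,-0.75,0,0],[2.06,-0.75,0,0],[2.2,-0.75,0,0],[2.34,-0.74,0,0],[2.47,-0.72,0,0],[2.61,-0.7,0,0]]
```

View pics/s2.png

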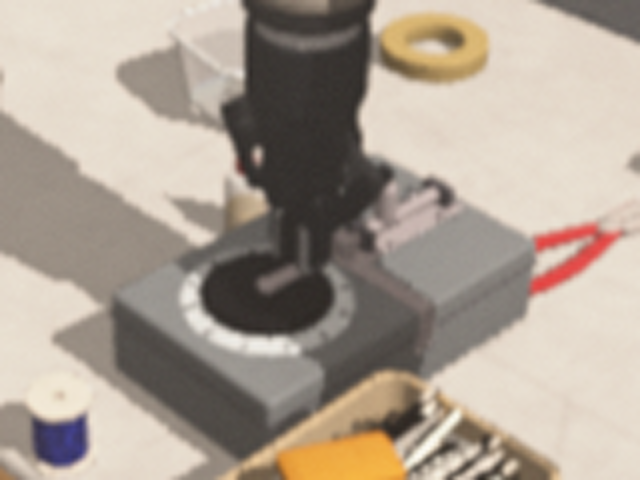

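The picture shows the crank arm pointing from (265,285) to (298,268), which is 3 o'clock and matches the measured 90.4°. Next is the slow clockwise turn.

```bash
python3 -m jog '[[0,-0.14,0,0],[0.01,-0.28,0,0],[0.03,-0.42,0,0],[0.05,-0.56,0,0],[0.08,-0.69,0,0],[0.11,-0.83,0,0],[0.15,-0.96,0,0],[0.19,-1.09,0,0],[0.24,-1.22,0,0],[0.3,-1.35,0,0],[0.36,-1.48,0,0],[0.43,-1.6,0,0],[0.5,-1.72,0,0],[0.58,-1.84,0,0],[0.66,-1.95,0,0],[0.75,-2.06,0,0],[0.84,-2.16,0,0],[0.94,-2.26,0,0],[1.04,-2.36,0,0],[1.14,-2.45,0,0]]'
python3 -m jog '[[0.11,-0.09,0,0],[0.22,-0.17,0,0],[0.34,-0.25,0,0],[0.46,-0.32,0,0],[0.58,-0.39,0,0],[0.7,-0.45,0,0],[0.83,-0.51,0,0],[0.96,-0.56,0,0],[1.09,-0.6,0,0],[1.23,-0.64,0,0],[1.36,-0.67,0,0],[1.5,-0.7,0,0],[1.64,-0.72,0,0],[1.78,-0.74,0,0],[1.92,-0.75,0,0],[2.06,-0.75,0,0],[2.2,-0.75,0,0],[2.34,-0.74,0,0],[2.47,-0.72,0,0],[2.61,-0.7,0,0]]'
python3 ang.py
python3 arc.py 190 202 5; for a in 202 210 218 226 234 242 250 258 266 274 282 290 298; do python3 arc.py $a $((a+8)) 4; done
```

```text
t: 16.03
eef_pos: [0.5013, -0.0038, 0.0877]
tool_rot: [0.001, 0.722, 0.691, -0.0]
contact_force: [3.6, -3.8, 7.8]
gripper_width: 0.17
grasp_force: 40.9
t: 17.7
eef_pos: [0.4942, 0.0219, 0.0876]
tool_rot: [0.0, 0.723, 0.691, -0.002]
contact_force: [-0.4, -3.7, 11.8]
gripper_width: 0.171
grasp_force: 41.4
t 17.95 centre [0.5256 0.0167] pos [0.4943 0.0226 0.0876] F [ 0.1 -2.4 11.1] r mm 31.8 theta deg 188.1
[[0.13,0.03,0,0],[0.26,0.06,0,0],[0.39,0.09,0,0],[0.52,0.14,0,0],[0.64,0.18,0,0]]
[[0.1,0.04,0,0],[0.2,0.09,0,0],[0.3,0.14,0,0],[0.4,0.2,0,0]]
[[0.1,0.06,0,0],[0.19,0.12,0,0],[0.28,0.18,0,0],[0.37,0.25,0,0]]
[[0.09,0.07,0,0],[0.17,0.14,0,0],[0.25,0.22,0,0],[0.33,0.3,0,0]]
[[0.08,0.08,0,0],[0.15,0.17,0,0],[0.22,0.25,0,0],[0.29,0.34,0,0]]
[[0.06,0.09,0,0],[0.12,0.19,0,0],[0.18,0.28,0,0],[0.24,0.38,0,0]]
[[0.05,0.1,0,0],[0.1,0.2,0,0],[0.14,0.3,0,0],[0.18,0.41,0,0]]
[[0.04,0.11,0,0],[0.07,0.21,0,0],[0.1,0.32,0,0],[0.12,0.43,0,0]]
[[0.02,0.11,0,0],[0.04,0.22,0,0],[0.05,0.33,0,0],[0.06,0.44,0,0]]
[[0.01,0.11,0,0],[0.01,0.22,0,0],[0.01,0.33,0,0],[0.0,0.45,0,0]]
[[-0.01,0.11,0,0],[-0.02,0.22,0,0],[-0.04,0.33,0,0],[-0.06,0.44,0,0]]
[[-0.03,0.11,0,0],[-0.05,0.22,0,0],[-0.09,0.32,0,0],[-0.12,0.43,0,0]]
[[-0.04,0.1,0,0],[-0.08,0.21,0,0],[-0.13,0.31,0,0],[-0.18,0.41,0,0]]
[[-0.05,0.1,0,0],[-0.11,0.19,0,0],[-0.17,0.29,0,0],[-0.24,0.38,0,0]]
```

```bash
python3 -m jog '[[0.13,0.03,0,0],[0.26,0.06,0,0],[0.39,0.09,0,0],[0.52,0.14,0,0],[0.64,0.18,0,0]]'; python3 ang.py
```

```text
t: 18.37
eef_pos: [0.496, 0.0284, 0.0876]
tool_rot: [0.0, 0.723, 0.691, -0.002]
contact_force: [-2.7, -3.9, 13.0]
gripper_width: 0.172
grasp_force: 41.5
t 18.6167 centre [0.5256 0.0167] pos [0.4962 0.0289 0.0876] F [-0.4 -2.2 12.1] r mm 31.9 theta deg 199.9
```

```bash
python3 -m jog '[[0.1,0.04,0,0],[0.2,0.09,0,0],[0.3,0.14,0,0],[0.4,0.2,0,0]]'; python3 ang.py
```

```text
t: 18.95
eef_pos: [0.4978, 0.0322, 0.0875]
tool_rot: [-0.0, 0.723, 0.691, -0.002]
contact_force: [-2.1, -2.5, 14.9]
gripper_width: 0.17
grasp_force: 41.6
t 19.2 centre [0.5256 0.0167] pos [0.4982 0.033  0.0876] F [-0.9 -1.5 11.7] r mm 31.9 theta deg 208.3
```

```bash
python3 -m jog '[[0.1,0.06,0,0],[0.19,0.12,0,0],[0.28,0.18,0,0],[0.37,0.25,0,0]]'; python3 ang.py
```

```text
t: 19.53
eef_pos: [0.5003, 0.0361, 0.0875]
tool_rot: [-0.0, 0.722, 0.691, -0.002]
contact_force: [-3.7, -3.7, 14.8]
gripper_width: 0.171
grasp_force: 41.7
t 19.7833 centre [0.5256 0.0167] pos [0.5006 0.0365 0.0876] F [-1.8 -2.  13.2] r mm 31.9 theta deg 215.9
```

```bash
python3 -m jog '[[0.09,0.07,0,0],[0.17,0.14,0,0],[0.25,0.22,0,0],[0.33,0.3,0,0]]'; python3 ang.py
```

```text
t: 20.12
eef_pos: [0.5033, 0.0395, 0.0876]
tool_rot: [-0.0, 0.722, 0.691, -0.002]
contact_force: [-3.4, -2.9, 14.2]
gripper_width: 0.171
grasp_force: 41.7
t 20.3667 centre [0.5256 0.0167] pos [0.5037 0.0399 0.0876] F [-2.  -1.3 13. ] r mm 31.9 theta deg 224.1
```

```bash
python3 -m jog '[[0.08,0.08,0,0],[0.15,0.17,0,0],[0.22,0.25,0,0],[0.29,0.34,0,0]]'; python3 ang.py
```

```text
t: 20.7
eef_pos: [0.5066, 0.0424, 0.0875]
tool_rot: [-0.001, 0.722, 0.692, -0.002]
contact_force: [-5.1, -1.4, 15.7]
gripper_width: 0.173
grasp_force: 41.7
t 20.95 centre [0.5256 0.0167] pos [0.507  0.0427 0.0876] F [-2.8 -1.  13.5] r mm 31.9 theta deg 231.8
```

```bash
python3 -m jog '[[0.06,0.09,0,0],[0.12,0.19,0,0],[0.18,0.28,0,0],[0.24,0.38,0,0]]'; python3 ang.py
```

```text
t: 21.28
eef_pos: [0.5111, 0.0452, 0.0876]
tool_rot: [-0.0, 0.722, 0.692, -0.001]
contact_force: [-1.4, -0.2, 11.8]
gripper_width: 0.171
grasp_force: 41.3
t 21.5333 centre [0.5256 0.0167] pos [0.512  0.0457 0.0877] F [1.1 0.6 9.7] r mm 32.0 theta deg 242.3
```

```bash
python3 -m jog '[[0.03,0.05,0,0],[0.05,0.1,0,0],[0.08,0.15,0,0],[0.1,0.2,0,0]]'; python3 ang.py
```

```text
t: 21.87
eef_pos: [0.5133, 0.0463, 0.0876]
tool_rot: [-0.0, 0.722, 0.692, -0.001]
contact_force: [-1.6, -0.4, 11.9]
gripper_width: 0.171
grasp_force: 41.4
t 22.1167 centre [0.5256 0.0167] pos [0.5134 0.0463 0.0876] F [-2.  -0.4 12.6] r mm 32.0 theta deg 245.0
```

```bash
python3 -m jog '[[0.03,0.05,0,0],[0.05,0.1,0,0],[0.07,0.15,0,0],[0.09,0.2,0,0]]'; python3 ang.py
```

```text
t: 22.45
eef_pos: [0.5153, 0.047, 0.0876]
tool_rot: [-0.0, 0.722, 0.692, -0.001]
contact_force: [-1.9, -1.1, 13.1]
gripper_width: 0.172
grasp_force: 41.4
t 22.7 centre [0.5256 0.0167] pos [0.5154 0.0471 0.0876] F [-1.5 -0.2 12.3] r mm 32.0 theta deg 248.9
```

```bash
python3 -m jog '[[0.04,0.11,0,0],[0.07,0.21,0,0],[0.1,0.32,0,0],[0.12,0.43,0,0]]'; python3 ang.py
```

```text
t: 23.03
eef_pos: [0.5169, 0.0475, 0.0873]
tool_rot: [-0.002, 0.722, 0.692, -0.004]
contact_force: [-11.9, -1.5, 23.1]
gripper_width: 0.171
grasp_force: 42.6
t 23.2833 centre [0.5256 0.0167] pos [0.5168 0.0475 0.0874] F [-10.7  -1.4  21.8] r mm 32.0 theta deg 251.6
```

The dial stopped dead at about 251.6°, with roughly 11 N against it, so the catch has dropped. I'll relax the push, then release.

```bash
python3 -m jog '[[-0.05,-0.16,0,0],[-0.09,-0.34,0,0],[-0.09,-0.34,0,0]]'; python3 ang.py
python3 -m jog '[[0,0,0,0],[0,0,0,0],[0,0,0,0],[0,0,0,0],[0,0,0,0],[0,0,0,0]]' 0; python3 -m jog '[[0,0,-0.5,0],[0,0,-1.5,0],[0,0,-3,0],[0,0,-4.5,0],[0,0,-6,0],[0,0,-7,0],[0,0,-7,0],[0,0,-7,0]]'; python3 ang.py
```

```text
t: 23.53
eef_pos: [0.516, 0.0472, 0.0876]
tool_rot: [-0.0, 0.722, 0.692, -0.001]
contact_force: [-1.9, -0.1, 12.6]
gripper_width: 0.173
grasp_force: 41.4
t 23.7833 centre [0.5256 0.0167] pos [0.516  0.0473 0.0876] F [-2.5 -0.1 12.8] r mm 32.0 theta deg 250.0
t: 24.28
eef_pos: [0.5173, 0.0476, 0.087]
tool_rot: [-0.0, 0.722, 0.692, -0.0]
contact_force: [1.1, 1.0, -0.3]
gripper_width: 0.498
grasp_force: 0.0
t: 24.95
eef_pos: [0.5181, 0.0476, 0.1579]
tool_rot: [0.001, 0.722, 0.692, 0.001]
contact_force: [0.1, -0.4, 0.4]
gripper_width: 0.497
grasp_force: 0.0
t 25.2 centre [0.5256 0.0167] pos [0.5173 0.0475 0.1567] F [-0.2  0.3  0.1] r mm 31.8 theta deg 252.3
```

```bash
python3 -m jog '[[-1,0.1,0,0],[-3,0.3,0,0],[-5.5,0.4,0,0],[-8,0.6,0,0],[-10.5,0.8,0,0],[-12.5,0.9,0,0],[-13.7,0.95,0,0],[-14,0.95,0,0],[-14,0.95,0,0],[-14,0.95,1.5,0],[-14,0.95,3.5,0],[-14,0.95,3.5,0]]'; python3 ang.py;  python3 - <<'E'
from h import *
from station import bot
c=bot.read_camera("scene"); cv2.imwrite("pics/s3.png",cv2.resize(c["pixels"][150:270,230:390,::-1],None,fx=4,fy=4,interpolation=cv2.INTER_CUBIC))
E
```

```text
t: 26.2
eef_pos: [0.5192, -0.0907, 0.1196]
tool_rot: [-0.002, 0.721, 0.693, -0.001]
contact_force: [-0.9, -0.1, -1.0]
gripper_width: 0.502
grasp_force: 0.0
t 26.45 centre [0.5256 0.0167] pos [ 0.5212 -0.0914  0.1225] F [0.4 0.2 0.1] r mm 108.2 theta deg 89.8
```

View pics/s3.png

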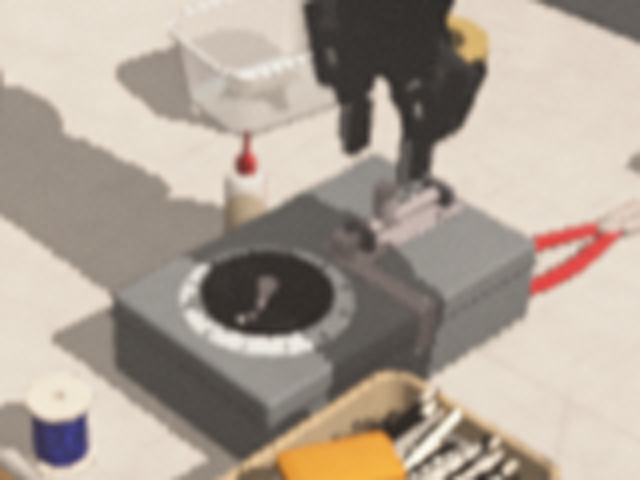

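The crank now points to about 8–8.5 o'clock, with its arm at px (265,290). The gripper straddles the bolt knob at about (385,195), and the bottle and spool stand as before. I'll descend, grip and draw.

```bash
python3 -m jog '[[-0.1,0,1,0],[-0.1,0,2.2,0],[-0.1,0,3.2,0],[-0.1,0,3.8,0],[-0.1,0,3.8,0],[-0.1,0,3.8,0]]'; python3 -m jog '[[0,0,0,0],[0,0,0,0],[0,0,0,0],[0,0,0,0],[0,0,0,0],[0,0,0,0],[0,0,0,0],[0,0,0,0]]' 1 40
python3 -m jog '[[-0.15,0,0,0],[-0.3,0,0,0],[-0.45,0,0,0],[-0.6,0,0,0],[-0.6,0,0,0]]'; python3 ang.py
```

```text
t: 27.0
eef_pos: [0.5207, -0.0935, 0.0835]
tool_rot: [-0.001, 0.722, 0.692, -0.0]
contact_force: [0.6, 0.5, -0.0]
gripper_width: 0.5
grasp_force: 0.0
t: 27.67
eef_pos: [0.5205, -0.0936, 0.0848]
tool_rot: [-0.0, 0.722, 0.692, -0.001]
contact_force: [-4.7, 0.2, 5.5]
gripper_width: 0.17
grasp_force: 39.3
t: 28.08
eef_pos: [0.5203, -0.0994, 0.0848]
tool_rot: [-0.0, 0.722, 0.692, -0.0]
contact_force: [-4.8, 0.3, 6.5]
gripper_width: 0.169
grasp_force: 39.3
t 28.3333 centre [0.5256 0.0167] pos [ 0.5203 -0.0994  0.0848] F [-4.7  1.3  5.9] r mm 116.3 theta deg 90.1
```

The bolt slides freely, so the lock is open. I'll draw the rest.

```bash
python3 -m jog '[[-0.2,0,0,0],[-0.45,0,0,0],[-0.75,0,0,0],[-1.05,0,0,0],[-1.35,0,0,0],[-1.6,0,0,0],[-1.75,0,0,0],[-1.9,0,0,0],[-2.0,0,0,0],[-2.1,0,0,0],[-2.1,0,0,0]]'; python3 ang.py
```

```text
t: 29.25
eef_pos: [0.5193, -0.1187, 0.0848]
tool_rot: [-0.001, 0.722, 0.692, 0.0]
contact_force: [-5.1, 5.8, 7.6]
gripper_width: 0.171
grasp_force: 39.4
t 29.5 centre [0.5256 0.0167] pos [ 0.5193 -0.1187  0.0848] F [-5.2  5.2  6.9] r mm 135.6 theta deg 90.1
```

```bash
python3 -m jog '[[-0.1,0,0,0],[-0.2,0,0,0],[-0.3,0,0,0],[-0.3,0,0,0],[-0.3,0,0,0]]'; python3 ang.py
```

```text
t: 29.92
eef_pos: [0.5193, -0.1188, 0.0848]
tool_rot: [-0.002, 0.721, 0.693, 0.001]
contact_force: [-5.2, 11.7, 7.8]
gripper_width: 0.17
grasp_force: 39.5
t 30.1667 centre [0.5256 0.0167] pos [ 0.5193 -0.1188  0.0848] F [-5.5 12.   7.6] r mm 135.7 theta deg 90.2
```

At the end stop (25 mm). I'll relax, let go, retreat and check.

```bash
python3 -m jog '[[0.2,0,0,0],[0.33,0,0,0],[0.33,0,0,0]]'; python3 -m jog '[[0,0,0,0],[0,0,0,0],[0,0,0,0],[0,0,0,0],[0,0,0,0],[0,0,0,0]]' 0; python3 -m jog '[[0,0,-0.5,0],[0,0,-1.5,0],[0,0,-3.5,0],[0,0,-6,0],[0,0,-9,0],[-1,0,-12,0],[-3,0,-13,0],[-6,0,-13,0],[-9,0,-13,0],[-12,0,-13,0],[-15,0,-13,0],[-18,0,-13,0],[-19,0,-13,0],[-19,0,-13,0],[-19,0,-13,0]]'
python3 - <<'E'
from h import *
from station import bot
c=bot.read_camera("scene"); cv2.imwrite("pics/s4.png",cv2.resize(c["pixels"][150:270,230:390,::-1],None,fx=4,fy=4,interpolation=cv2.INTER_CUBIC))
E
```

```text
t: 30.42
eef_pos: [0.5193, -0.1187, 0.0848]
tool_rot: [-0.001, 0.722, 0.692, -0.0]
contact_force: [-4.2, 4.3, 6.5]
gripper_width: 0.169
grasp_force: 39.4
t: 30.92
eef_pos: [0.5202, -0.1205, 0.0843]
tool_rot: [0.0, 0.722, 0.692, 0.0]
contact_force: [-0.1, 0.1, 0.4]
gripper_width: 0.499
grasp_force: 0.0
t: 32.17
eef_pos: [0.512, -0.3096, 0.2148]
tool_rot: [-0.0, 0.722, 0.692, 0.0]
contact_force: [0.1, 0.7, -0.3]
gripper_width: 0.498
grasp_force: 0.0
```

View pics/s4.png

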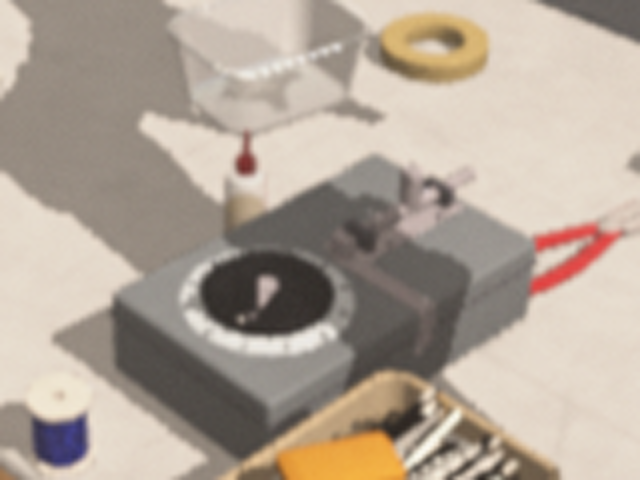

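The bolt knob at (413,185) is now close to the far guide and its rod sticks out at (460,175). The spool, bottle and pliers are unmoved, and the gripper is clear.

```bash
python3 -c "
from station import bot
print(bot.hand_in())"
```

```text
the job is handed in; nothing more can be done
None
```

The lock is open: I dialled the combination in the order given until the catch stopped the dial at about 8:20 (about 11 N on it), drew the bolt 25 mm to its end stop, let go and handed in at about 32 s, with the pliers, spool and oil bottle where they were.

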